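# Put the egg cup away in the roll-top caddy

## Robot

A 6-joint arm with a two-finger parallel gripper is mounted at the origin on the work surface. World frame = base frame: x ahead of the robot, y to its left, z up, the work surface at z = 0. Lengths are in m, angles in degrees, forces in N, time in s.
With the tool pointing down it reaches from about 0.375 to 0.9 m from the base axis. Payload 3.1 kg.
Tool frame: the origin (TCP) lies at the centre of the arm's flange, where the gripper is bolted on; the fingertips stand 173 mm ahead of it and the grasp point (between the pads) lies 155 mm ahead of it (tcp_to_grasp is the distance from the TCP to the grasp point, in m); z points along the fingers, y is the direction in which the jaws open and shut (so a half turn about z gives the same grasp; the last joint's range is limited). The gripper opens to 85 mm and grips with 20 to 120 N. Pads are 22 mm wide; open, the fingers measure 114 mm over their backs; the gripper's body (76 mm by 85 mm) begins 54 mm behind the grasp point. The pads swing forward as they close: fully open they stand 13 mm farther back than shut.
Start: joints at [-83.108, 30.224, 82.088, -0, 67.689, -10.227], TCP at [0.184, -0.597, 0.405] pointing down, gripper open.
Joint ranges: [-176.69, 176.69], [-43.24, 126.21], [12.49, 139.97], [-82, 262], [0, 151.66], [-163.58, 163.58]. Speed limits (degrees/s): [159.86, 159.86, 180, 180, 180, 180].

## Interface

Orientations are given as a 3x3 rotation matrix whose columns are the frame's x, y, z axes.
In Python, from rig import get_obs, capture, calibration, hand_in, tcp_to_grasp gives the robot as it stands.
- The arm moves only by the tool arm_command, never from a script. Its argument "commands" is a list of rows, each a list of 5 numbers: the shift along the tool's x, y, z in m, then the turn about the tool's z in degrees, then the closure in counts, from 0 (fully open) to 255 (shut). In form: [[dx, dy, dz, yaw, fingers], ...]. A call has 1 to 20 rows; each row is the pose to reach, as a shift and turn from the pose measured when the call began, along the tool's axes at that moment; what a row does not reach only later rows make up. A row lasts 1/10 s, in which the tool goes at most 50 mm and 8.59 degrees, less where a joint would pass 70% of its speed; a pose out of reach is approached as far as the arm can. A call with a gripper value outside its range is refused whole. The fingers move at their own pace and stop on an object; the grip force is fixed at half the most. Time passes only in rows, so rows that repeat a pose let the fingers close. It gives the time, the measured TCP pose, the force and the opening at its end, in the units of the state.
- get_obs(): the state, without advancing time (a new reading comes with each control period).
- capture(name): name is "side" or "top"; returns the picture (480x640x3 uint8, red, green, blue); there is no depth.
- calibration(name): a dict with "intrinsics" (3x3 intrinsics, pixels), "extrinsics" (4x4, takes a point from camera to world coordinates). Camera axes: x right, y down, z forward; pixel columns grow to the right and rows downward; lengths in m; the calibration is good to about 2 mm. A picture is of the moment at which its call begins. calibration takes no time and is no camera call.
- hand_in(): hands the job in, once; it reports no verdict.
The state is a dict: "t": time; "qpos": joint angles; "joint_vel": joint speeds; "joint_efforts": joint torques, N m; "position": TCP position; "tool_rot": TCP orientation; "contact_force": force on the tool from outside, world axes, zero at the start; "torque": the same for the moment, N m; "grip_width": finger opening in m.
Only numpy, scipy, OpenCV 4.12 (cv2) and the standard library are available. Lean on these libraries where they do the work, as an engineer would, in place of code of your own. Each camera call takes 0.05 s, during which the arm holds its last target. There are 200 camera calls.

## Task

Roll the caddy's tambour cover right up and back so that the caddy stands wide open, and set the white egg cup gently upright on the floor inside. Then roll the cover down again until its lower edge rests firmly on the rubber sealing strip and squeezes it a little, without crushing the strip, and leave it so. Leave the spice shaker and the tea strainer as they stand.

Things in the scene. Friction and masses are not known exactly. Their poses are not given: they have to be found in the camera images.
- bin: Roll-top caddy, fixed: 292 deep (x), 224 wide (y), 212 mm high, grey D-shaped cheeks 12 mm thick at both sides. Origin: centre of its underside; x points from its front (robot side, where it opens) to its back, z up. Front wall 64 mm high, its inner face at x = -138 mm; back wall's at +116 mm. A shell roofs the back half only (x above 10 mm): the front half is free from above when open.
- cover (a joint): Roll of the slatted wooden cover in rad, growing as it rolls up and back; 1.8 at the open stop. The nosing meets the sealing strip somewhere between 0.12 and 0.4 rad: this differs each time and is not reported, so it must be felt or seen. The cover stays where it is left; rolling takes about 1 to 6 N at the handle.
- handle (a point): Centre of the cover's steel bar handle: smooth round bar 12 mm thick, 120 mm long, parallel to the caddy's y, on a post at each end, 175 mm from the roll axis, 41 mm off the slats. At roll q it lies at x = -175 cos(q + 0.14), z = 70 + 175 sin(q + 0.14) mm in the caddy's frame. It may turn between pinching fingers.
- cup_center (a point): Half-way up the white ceramic egg cup (loose, 80 g): 64 mm high, mouth 48 mm across over the upper 18 mm, narrow stem, foot 42 mm across; this point is 32 mm above its foot and on its axis; z up.
- cup: The same egg cup; origin at the centre of its underside.
- shaker: Bystander: plastic spice shaker with a turning lid, 47 mm across, 97 mm high, loose; origin at the centre of its underside. It and the egg cup stand on the ledge at either side of the caddy, either way round.
- strainer: Bystander: aluminium tea strainer lying on the ledge, bowl 66 mm across and 26 mm high, handle along its x axis to 129 mm from its origin, loose; origin under the bowl's centre.
- floor (a point): Point on the caddy's plywood floor, 12 mm above its underside, 70 mm in front of its centre (x = -70 mm) and midway between the cheeks, which stand 200 mm apart inside. Axes as the caddy's.
- roll_axis (a point): Middle of the cover's axis of roll: parallel to the caddy's y, above its centre, 70 mm above its underside. Axes as the caddy's. The cheeks reach 142 mm from it; the slats lie at 126 to 134 mm, and the cover's lower edge is a round nosing 10 mm thick, 130 mm from it.
- seal (a joint): How far the rubber strip on the front wall is squeezed, in m (noisy by 1 mm): 0 free; from 0.001 it seals, over 0.007 it is crushed. Springy: 3 N per mm at the cover's edge, about 2.2 N per mm at the handle on top of the rolling force; stop at 6 to 10 N in all. Let go, it eases back to 1.5 to 2.5 mm. Black, 20 mm wide, 10 mm high, the caddy's full width, on a carrier of unknown height.
Things that resemble listed ones, but are neither listed nor needed, are in the scene too. Of the things like the cup, leave any that is pink; of the rest the smaller one is meant.

How it is judged:
By the outcome, as a careful person would: the job done as asked, in the order asked, and still so for the second after the job is handed in, with the robot touching nothing.
It also fails if it takes over 72 s, if anything falls off the work surface, if the arm or the gripper's body presses on something with over 40 N, if the wrist force passes 120 N, or if a joint passes its speed limit or range.

## Working session

There is one attempt and no reset: what is moved stays moved. The work goes in short steps, Python scripts to look and compute and a tool call to move; the robot and the scene stay as the last step left them, time stands still between calls to the robot, and variables do not carry over. Pictures are saved under pics/ and viewed, about 8 in all and at most 12, crops included, and the job is handed in when it is done.

Besides the shell and the picture viewer there is one more tool, called after "Emit:" in YAML: its name, and indented under it one key for each argument. arm_command: Moves the arm, as the interface text tells. Its arguments: {"type":"object","properties":{"commands":{"type":"array"}},"required":["commands"]}

```bash
mkdir -p pics; ls; python3 - <<'E'
from rig import *
import cv2,numpy as np
np.set_printoptions(precision=4,suppress=True)
for n in("side","top"):
    cv2.imwrite(f"pics/{n}0.png",capture(n)[:,:,::-1]); c=calibration(n); print(n,c["intrinsics"],c["extrinsics"])
print(get_obs(), tcp_to_grasp)
E
```

```text
pics
side [[532.039    0.     324.7625]
 [  0.     532.039  242.3456]
 [  0.       0.       1.    ]] [[-0.7115  0.6661 -0.224   0.7926]
 [ 0.7027  0.6746 -0.2261  0.2871]
 [ 0.0005 -0.3183 -0.948   1.0864]
 [ 0.      0.      0.      1.    ]]
top [[543.2205   0.     320.959 ]
 [  0.     543.2205 234.7741]
 [  0.       0.       1.    ]] [[-0.0263 -0.994   0.1061  0.4213]
 [-0.9996  0.0276  0.0106  0.0339]
 [-0.0135 -0.1058 -0.9943  1.1311]
 [ 0.      0.      0.      1.    ]]
{'t': 0.1, 'qpos': array([-83.1082,  30.2727,  82.1481,   0.0011,  67.6915, -10.229 ]), 'joint_vel': array([-0.0327, -0.1598, -0.0932, -0.0055, -0.0466,  0.0527]), 'joint_efforts': array([  0.0002, -44.3302, -17.8587,  -0.0003,   0.0038,   0.    ]), 'position': array([ 0.184 , -0.597 ,  0.4038]), 'tool_rot': array([[ 0.9557,  0.2944, -0.0002],
       [ 0.2944, -0.9557,  0.0019],
       [ 0.0004, -0.0019, -1.    ]]), 'contact_force': array([-0.4356,  0.44  , -0.1952]), 'torque': array([ 0.045 , -0.043 , -0.0075]), 'grip_width': 0.08513580882206871} 0.1547
```

View pics/side0.png

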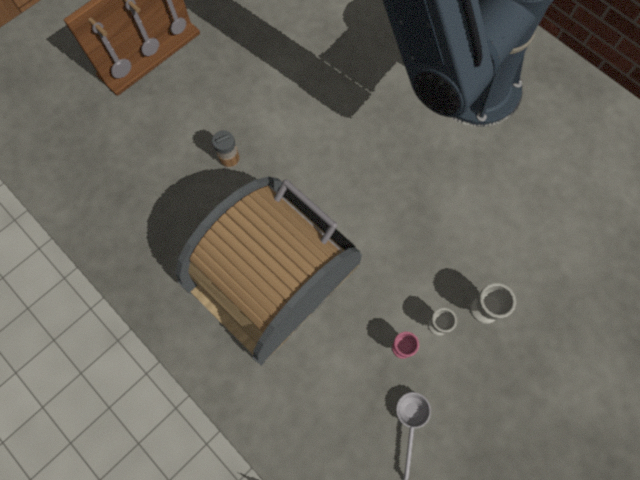

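View pics/top0.png

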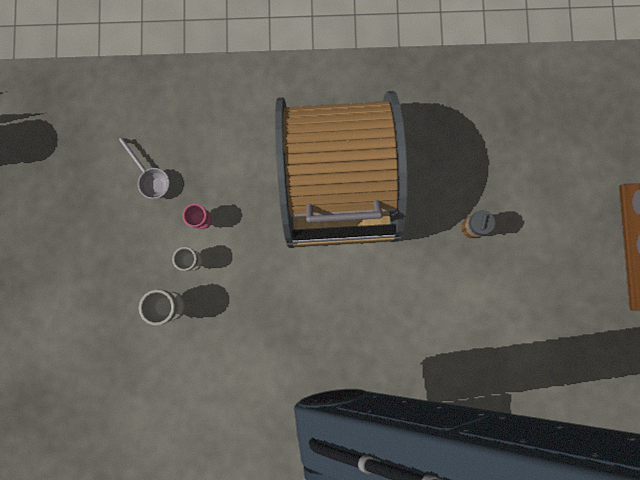

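The candidates like the cup are pink (top 196,216), small white (186,259) and large white (160,307). The small white one fits: it isn't pink, and it is the smaller of the other two. I'll confirm that and the caddy's corners in enlarged crops.

```bash
python3 - <<'E'
import cv2,numpy as np
t=cv2.imread("pics/top0.png");s=cv2.imread("pics/side0.png")
R=lambda im,x,y,w,h,k:cv2.resize(im[y:y+h,x:x+w],None,fx=k,fy=k,interpolation=cv2.INTER_CUBIC)
# cups: top (130..230,200..340) x4 ; side (370..530, 270..370)
a=R(t,130,195,100,150,4); b=R(s,380,275,100,150,4)
cv2.imwrite("pics/cups.png",np.hstack([a,b]))
cv2.imwrite("pics/cad.png",R(t,260,85,160,170,3.5))
E
```

```text
(no output)
```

View pics/cups.png

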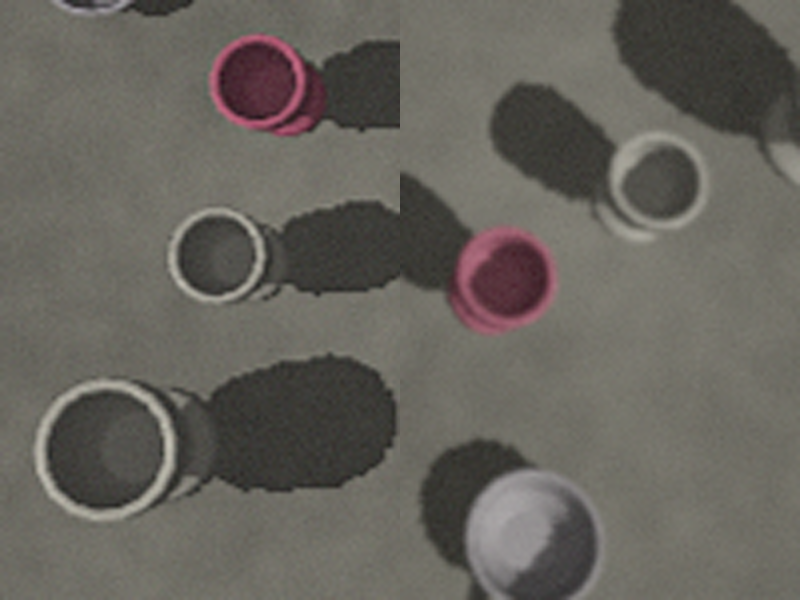

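View pics/cad.png

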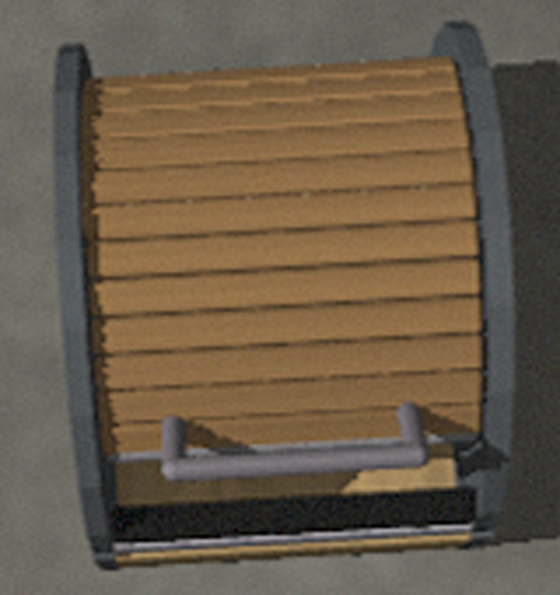

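The left half is the top view: pink rim at (195,215), small white rim centred at (184.2,258.8), and a larger white one at (156,307). The small white one is the egg cup, and its side-view rim is at (444.5,320.2). In the caddy crop the cover is partly open and the handle bar runs from (307,219) to (381,216) in top pixels. Next I'll crop the side view of the caddy.

```bash
python3 - <<'E'
import cv2
s=cv2.imread("pics/side0.png")
cv2.imwrite("pics/cads.png",cv2.resize(s[170:365,170:370],None,fx=3,fy=3,interpolation=cv2.INTER_CUBIC))
E
```

```text
(no output)
```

View pics/cads.png

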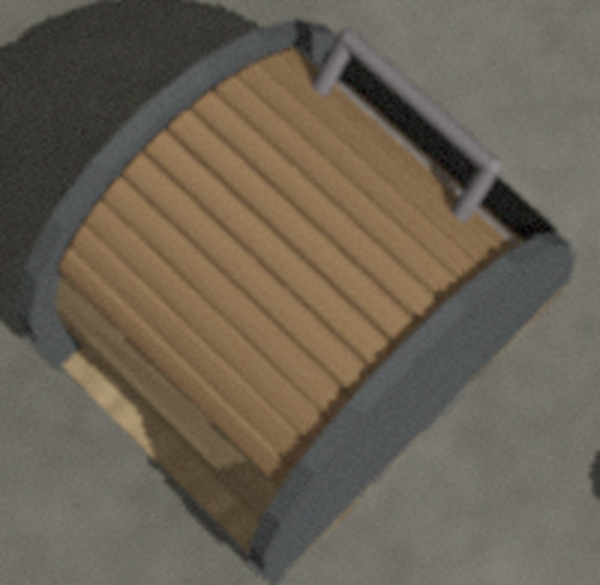

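```bash
cat > h.py <<'E'
import numpy as np,cv2
from rig import calibration
from scipy.optimize import least_squares
C={n:calibration(n) for n in("side","top")}
def proj(n,P):
    K,E=C[n]["intrinsics"],np.linalg.inv(C[n]["extrinsics"])
    p=(np.atleast_2d(P)@E[:3,:3].T+E[:3,3])@K.T
    return p[:,:2]/p[:,2:]
def tri(s,t):
    f=lambda P:np.r_[proj("side",P)[0]-s,proj("top",P)[0]-t]
    r=least_squares(f,[.5,0,.1]); return r.x,np.abs(r.fun).max()
def onz(n,uv,z):
    K,E=C[n]["intrinsics"],C[n]["extrinsics"]
    d=E[:3,:3]@np.linalg.solve(K,[*uv,1]); return E[:3,3]+d*(z-E[2,3])/d[2]
def cad(c,P):  # c=(x,y,yaw), caddy->world
    a=c[2];R=np.array([[np.cos(a),-np.sin(a),0],[np.sin(a),np.cos(a),0],[0,0,1]])
    return np.atleast_2d(P)@R.T+[c[0],c[1],0]
hp=lambda q,y=0:[-.175*np.cos(q+.14),y,.07+.175*np.sin(q+.14)]
E
python3 - <<'E'
from h import *
np.set_printoptions(precision=4,suppress=True)
print("cup rim",tri([444.5,320.2],[184.2,258.8]),onz("top",[184.2,258.8],.064),onz("side",[444.5,320.2],.064))
print("hL",tri([334,225],[309.1,218.7]));print("hR",tri([285,182.7],[381.4,215.6]))
obs=[("top",[309.1,218.7],.06),("top",[381.4,215.6],-.06),("side",[334,225],.06),("side",[285,182.7],-.06)]
f=lambda v:np.concatenate([proj(n,cad(v[:3],hp(v[3],y)))[0]-uv for n,uv,y in obs])
r=least_squares(f,[.6,0,0,.5]);print(r.x,r.fun)
v=r.x
th=np.linspace(0,np.pi,60)
for n in("top","side"):
    im=cv2.imread(f"pics/{n}0.png")
    for y in(-.112,.112):
        P=np.c_[-.142*np.cos(th),0*th+y,.07+.142*np.sin(th)]
        P=np.r_[[[-.146,y,0]],P,[[.146,y,0]]]
        cv2.polylines(im,[np.int32(proj(n,cad(v,P))*8)],True,(0,0,255),1,cv2.LINE_AA,3)
    P=[[-.138,-.1,.064],[-.138,.1,.064]]
    cv2.polylines(im,[np.int32(proj(n,cad(v,P))*8)],False,(0,255,0),1,cv2.LINE_AA,3)
    a=im[85:260,260:430] if n=="top" else im[170:370,170:370]
    globals()[n]=cv2.resize(a,(400,400),interpolation=cv2.INTER_CUBIC)
cv2.imwrite("pics/ov.png",np.hstack([top,side]))
E
```

```text
cup rim (array([0.4956, 0.3187, 0.0554]), np.float64(0.10715507976442495)) [0.4951 0.3163 0.064 ] [0.4979 0.3186 0.064 ]
hL (array([0.549 , 0.0638, 0.2005]), np.float64(0.20012953413316836))
hR (array([ 0.552 , -0.0618,  0.1903]), np.float64(0.5112026793723317))
[0.6705 0.0052 0.0291 0.6754] [ 1.1456  0.4255 -2.0268 -0.3982 -1.0129 -0.296   0.3999 -0.4191]
```

View pics/ov.png

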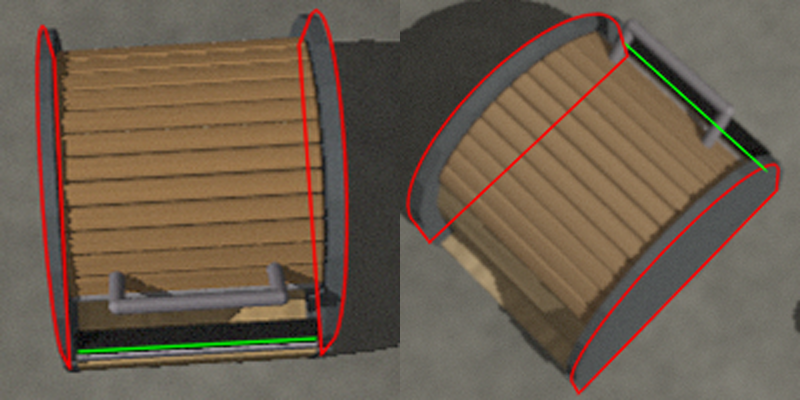

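```bash
python3 - <<'E'
from h import *
np.set_printoptions(precision=4,suppress=True)
cv=lambda P,k,o:(np.array(P,float)+.5)/k-.5+o
T=lambda P:cv(P,3.5,[260,85]); S=lambda P:cv(P,3,[170,170])
arcs=[("top",.112,T([[57,60],[55,150],[63,300],[72,400]])),("top",-.112,T([[490,75],[510,190],[515,300],[503,430]])),
("side",-.112,S([[30,260],[90,150],[180,70],[250,33]])),("side",.112,S([[300,440],[400,330],[500,252]]))]
hs=[("top",T([172,468]),.06),("top",T([425,457]),-.06),("side",S([492,165]),.06),("side",S([345,38]),-.06)]
cups=[("top",T([0,0])*0+cv([217,255],4,[130,195])),("side",cv([258,181],4,[380,275]))]
th=np.linspace(0,np.pi,400)
def f(v):
    b={"top":v[4:6],"side":v[6:8]};r=list(v[4:8]/1.0)
    for n,y,P in arcs:
        A=proj(n,cad(v,np.c_[-.142*np.cos(th),0*th+y,.07+.142*np.sin(th)]))+b[n]
        for p in P:
            i=np.argmin(((A-p)**2).sum(1));i=min(max(i,1),398);t=A[i+1]-A[i-1];t/=np.linalg.norm(t)
            r.append((A[i]-p)@[-t[1],t[0]])
    for n,p,y in hs:
        r+=list((proj(n,cad(v,hp(v[3],y)))[0]+b[n]-p))
    for n,p in cups: r+=list(proj(n,[v[8],v[9],.064])[0]+b[n]-p)
    return np.array(r)
r=least_squares(f,[.67,.005,.02,.67,0,0,0,0,.495,.317],loss="soft_l1",x_scale=[.01,.01,.01,.01,1,1,1,1,.01,.01]);print(r.x);print(f(r.x)[4:])
v=r.x
print("handle",cad(v,hp(v[3])), "strip front",cad(v,[[-.138,0,.064]]),"floor",cad(v,[-.07,0,.012]))
from rig import get_obs
E
```

```text
[ 0.6705  0.0041  0.0254  0.6792 -0.6339  0.0912 -0.2804 -0.1403  0.4968
  0.317 ]
[ 0.2776  0.2377 -0.2985 -0.6415  1.3162 -0.1353 -0.0145  2.5929  3.1508
 -0.5542  0.1043  1.1527 -8.772  -8.9165 -6.8394  1.1756  0.3949 -1.9376
 -0.1353 -1.501  -0.1606  0.0758 -0.4275 -0.7021 -0.3612 -0.1536 -0.7883]
handle [[0.5511 0.0011 0.1979]] strip front [[0.5326 0.0006 0.064 ]] floor [[0.6005 0.0023 0.012 ]]
```

The fit puts the caddy at (0.6705, 0.004) with yaw about 1.5° and the handle at (0.551, 0.001, 0.198). The cup is at (0.497, 0.317). I'll hover over the handle with the jaws across the bar.

Emit:
arm_command:
  commands:
    - [0.527,-0.464,-0.016,-74.4,140]
    - [0.527,-0.464,-0.016,-74.4,140]
    - [0.527,-0.464,-0.016,-74.4,140]
    - [0.527,-0.464,-0.016,-74.4,140]
    - [0.527,-0.464,-0.016,-74.4,140]
    - [0.527,-0.464,-0.016,-74.4,140]
    - [0.527,-0.464,-0.016,-74.4,140]
    - [0.527,-0.464,-0.016,-74.4,140]
    - [0.527,-0.464,-0.016,-74.4,140]
    - [0.527,-0.464,-0.016,-74.4,140]
    - [0.527,-0.464,-0.016,-74.4,140]
    - [0.527,-0.464,-0.016,-74.4,140]
    - [0.527,-0.464,-0.016,-74.4,140]
    - [0.527,-0.464,-0.016,-74.4,140]
    - [0.527,-0.464,-0.016,-74.4,140]
    - [0.527,-0.464,-0.016,-74.4,140]
    - [0.527,-0.464,-0.016,-74.4,140]
    - [0.527,-0.464,-0.016,-74.4,140]

```text
t: 1.9
position: [0.5504, 0.0002, 0.4207]
tool_rot: [[-0.024, 1.0, -0.001], [1.0, 0.024, 0.002], [0.002, -0.001, -1.0]]
contact_force: [-0.8, -0.4, 0.6]
grip_width: 0.0388
```

Emit:
arm_command:
  commands:
    - [0,0,0.03,0,140]
    - [0,0,0.05,0,140]
    - [0,0,0.06,0,140]
    - [0,0,0.068,0,140]
    - [0,0,0.068,0,140]
    - [0,0,0.068,0,140]
    - [0,0,0.068,0,255]
    - [0,0,0.068,0,255]
    - [0,0,0.068,0,255]
    - [0,0,0.068,0,255]
    - [0,0,0.068,0,255]
    - [0,0,0.068,0,255]
    - [0,0,0.068,0,255]

```text
t: 3.2
position: [0.5506, 0.0004, 0.3534]
tool_rot: [[-0.025, 1.0, 0.0], [1.0, 0.025, 0.001], [0.001, 0.0, -1.0]]
contact_force: [-0.4, -0.2, 5.0]
grip_width: 0.0099
```

Emit:
arm_command:
  commands:
    - [0,0.003,-0.0028,0,255]
    - [0,0.0065,-0.0057,0,255]
    - [0,0.01,-0.0085,0,255]
    - [0,0.0134,-0.0113,0,255]
    - [0,0.0169,-0.0138,0,255]
    - [0,0.0206,-0.0164,0,255]
    - [0,0.0206,-0.0164,0,255]

```text
t: 3.9
position: [0.5717, 0.001, 0.3703]
tool_rot: [[-0.025, 1.0, 0.001], [1.0, 0.025, 0.002], [0.002, 0.001, -1.0]]
contact_force: [-1.6, -0.1, -4.5]
grip_width: 0.0099
```

```bash
python3 - <<'E'
from rig import *
import cv2,numpy as np
t=capture("top")[:,:,::-1];s=capture("side")[:,:,::-1]
cv2.imwrite("pics/g1.png",np.hstack([cv2.resize(t[85:260,260:430],(400,400),interpolation=2),cv2.resize(s[150:350,190:390],(400,400),interpolation=2)]))
o=get_obs();print(o["position"],o["contact_force"],o["torque"],o["grip_width"])
E
```

```text
[0.57159017 0.00100772 0.37026027] [ 0.97307915 -0.10581951 -4.94702251] [-0.04666739  0.37037428  0.13764182] 0.009937808598517095
```

View pics/g1.png

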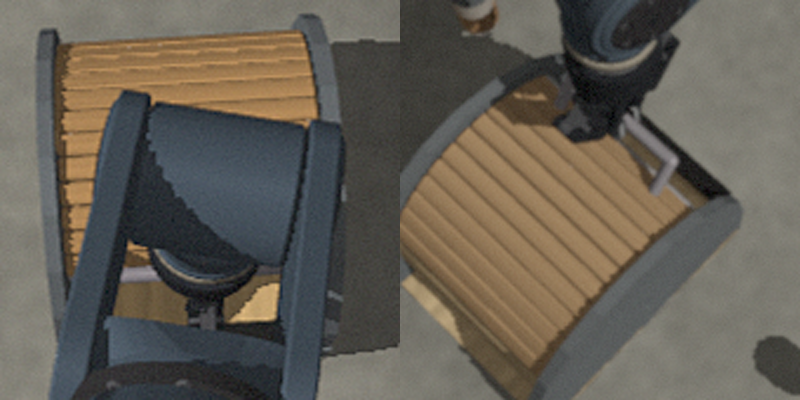

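Emit:
arm_command:
  commands:
    - [0,0.006,-0.0038,0,255]
    - [0,0.0118,-0.0074,0,255]
    - [0,0.0195,-0.0116,0,255]
    - [0,0.0274,-0.0154,0,255]
    - [0,0.0355,-0.0187,0,255]
    - [0,0.0438,-0.0217,0,255]
    - [0,0.0521,-0.0242,0,255]
    - [0,0.0606,-0.0264,0,255]
    - [0,0.0691,-0.0281,0,255]
    - [0,0.0778,-0.0294,0,255]
    - [0,0.0865,-0.0302,0,255]
    - [0,0.0953,-0.0306,0,255]
    - [0,0.104,-0.0305,0,255]
    - [0,0.1128,-0.0301,0,255]
    - [0,0.1215,-0.0291,0,255]
    - [0,0.1301,-0.0278,0,255]
    - [0,0.1387,-0.026,0,255]
    - [0,0.1472,-0.0239,0,255]
    - [0,0.1472,-0.0239,0,255]

```text
t: 5.9
position: [0.7202, 0.0052, 0.3945]
tool_rot: [[-0.025, 1.0, 0.005], [1.0, 0.025, 0.003], [0.003, 0.005, -1.0]]
contact_force: [0.7, 2.9, -6.4]
grip_width: 0.0095
```

Emit:
arm_command:
  commands:
    - [0,0.004,0.0025,0,255]
    - [0,0.0083,0.0037,0,255]
    - [0,0.012,0.005,0,255]
    - [0,0.0149,0.006,0,255]
    - [0,0.0149,0.006,0,255]

```text
t: 6.4
position: [0.7316, 0.0056, 0.3916]
tool_rot: [[-0.025, 1.0, -0.009], [1.0, 0.025, 0.002], [0.003, -0.009, -1.0]]
contact_force: [-21.8, 1.3, 14.5]
grip_width: 0.0098
```

Stop felt (about 22 N back along x at the expected 1.8 rad). I'll ease off, open and lift.

Emit:
arm_command:
  commands:
    - [0,-0.002,0,0,255]
    - [0,-0.003,0.0005,0,255]
    - [0,-0.003,0.0005,0,140]
    - [0,-0.003,0.0005,0,140]
    - [0,-0.003,0.0005,0,140]
    - [0,-0.003,0.0005,0,140]
    - [0,-0.003,-0.02,0,140]
    - [0,-0.003,-0.06,0,140]
    - [0,-0.003,-0.08,0,140]
    - [0,-0.003,-0.08,0,140]

```text
t: 7.4
position: [0.7302, 0.0052, 0.4767]
tool_rot: [[-0.025, 1.0, 0.001], [1.0, 0.025, 0.001], [0.001, 0.001, -1.0]]
contact_force: [-0.1, 0.1, 0.7]
grip_width: 0.0386
```

Emit:
arm_command:
  commands:
    - [0.318,-0.225,0,-88.6,0]
    - [0.318,-0.225,0,-88.6,0]
    - [0.318,-0.225,0,-88.6,0]
    - [0.318,-0.225,0,-88.6,0]
    - [0.318,-0.225,0,-88.6,0]
    - [0.318,-0.225,0,-88.6,0]
    - [0.318,-0.225,0,-88.6,0]
    - [0.318,-0.225,0,-88.6,0]
    - [0.318,-0.225,0,-88.6,0]
    - [0.318,-0.225,0,-88.6,0]
    - [0.318,-0.225,0,-88.6,0]
    - [0.318,-0.225,0,-88.6,0]
    - [0.318,-0.225,0,-88.6,0]
    - [0.318,-0.225,0.1,-88.6,0]
    - [0.318,-0.225,0.16,-88.6,0]
    - [0.318,-0.225,0.18,-88.6,0]
    - [0.318,-0.225,0.18,-88.6,0]
    - [0.318,-0.225,0.18,-88.6,0]

```text
t: 9.2
position: [0.4957, 0.3165, 0.2918]
tool_rot: [[-1.0, 0.0, -0.009], [0.0, 1.0, -0.003], [0.009, -0.003, -1.0]]
contact_force: [-1.6, 0.1, 0.0]
grip_width: 0.0856
```

```bash
python3 - <<'E'
from rig import *
import cv2,numpy as np
from h import proj
t=capture("top")[:,:,::-1];s=capture("side")[:,:,::-1]
cv2.imwrite("pics/c1.png",np.hstack([cv2.resize(t[100:350,120:420],(420,350),interpolation=2),cv2.resize(s[160:420,200:530],(380,350),interpolation=2)]))
o=get_obs();print(o["position"],o["tool_rot"],o["qpos"])
E
```

```text
[0.49780025 0.31748495 0.29666771] [[-9.99999780e-01 -1.33680866e-04  6.50110037e-04]
 [-1.33317480e-04  9.99999835e-01  5.58972258e-04]
 [-6.50184653e-04  5.58885464e-04 -9.99999632e-01]] [ 2.16892465e+01  3.56512736e+01  9.25806734e+01  2.03733458e-02
  5.17216071e+01 -6.83310169e+01]
```

View pics/c1.png

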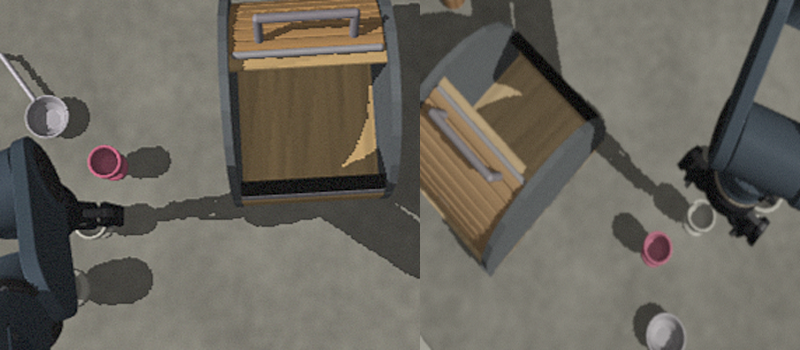

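The caddy is wide open and the jaws straddle the egg cup, with the pink and large cups clear. I'll descend and grip the mouth.

Emit:
arm_command:
  commands:
    - [0,0,0.03,0,0]
    - [0,0,0.06,0,0]
    - [0,0,0.08,0,0]
    - [0,0,0.09,0,0]
    - [0,0,0.09,0,0]
    - [0,0,0.09,0,0]
    - [0,0,0.09,0,60]
    - [0,0,0.09,0,80]
    - [0,0,0.09,0,100]
    - [0,0,0.09,0,115]
    - [0,0,0.09,0,130]
    - [0,0,0.09,0,130]
    - [0,0,0.09,0,150]
    - [0,0,0.09,0,255]
    - [0,0,0.09,0,255]
    - [0,0,0.09,0,255]

```text
t: 10.9
position: [0.4981, 0.3175, 0.2077]
tool_rot: [[-1.0, -0.0, 0.002], [-0.0, 1.0, 0.001], [-0.002, 0.001, -1.0]]
contact_force: [-0.3, -2.0, 6.6]
grip_width: 0.0458
```

Emit:
arm_command:
  commands:
    - [0,0,-0.01,0,255]
    - [0,0,-0.03,0,255]
    - [0,0,-0.06,0,255]
    - [0,0,-0.1,0,255]
    - [0,0,-0.14,0,255]
    - [0,0,-0.18,0,255]
    - [0,0,-0.22,0,255]
    - [0,0,-0.25,0,255]
    - [0,0,-0.262,0,255]
    - [0,0,-0.262,0,255]
    - [0,0,-0.262,0,255]

```text
t: 12.0
position: [0.4971, 0.3171, 0.4682]
tool_rot: [[-1.0, -0.0, -0.001], [-0.0, 1.0, -0.0], [0.001, -0.0, -1.0]]
contact_force: [-0.0, -0.5, -1.3]
grip_width: 0.0463
```

```bash
python3 - <<'E'
from rig import *
import cv2,numpy as np
from h import *
o=get_obs();print(o["position"],o["contact_force"],o["grip_width"])
s=capture("side")[:,:,::-1];t=capture("top")[:,:,::-1]
c=o["position"]-[0,0,.173];u,v=map(int,proj("side",c)[0]);a,b=map(int,proj("top",c)[0]);print(u,v,a,b)
f=lambda im,u,v:cv2.resize(im[max(v-60,0):v+60,max(u-60,0):u+60],(400,400),interpolation=2)
cv2.imwrite("pics/c2.png",np.hstack([f(s,u,v),f(t,a,b)]))
E
```

```text
[0.49709769 0.31706301 0.46815191] [-0.0193584  -0.51947549 -1.26293009] 0.04625776113292209
476 291 144 248
```

View pics/c2.png

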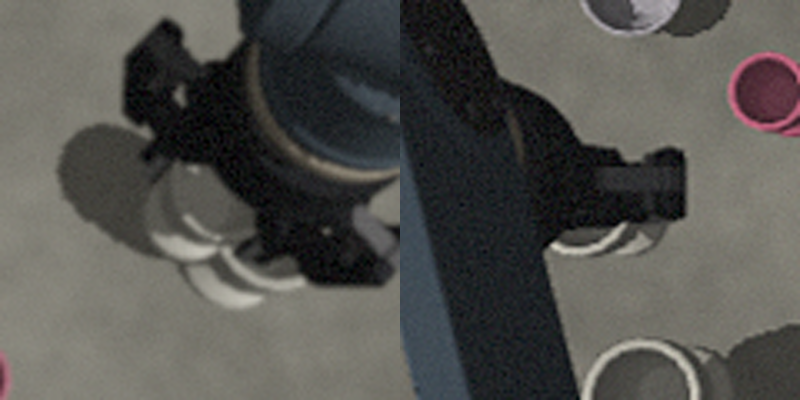

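The cup is held upright between the jaws (side view around 476,300). Next I'll carry it over the open front half.

Emit:
arm_command:
  commands:
    - [-0.01,-0.03,0,0,255]
    - [-0.02,-0.06,0,0,255]
    - [-0.033,-0.1,0,0,255]
    - [-0.046,-0.14,0,0,255]
    - [-0.059,-0.18,0,0,255]
    - [-0.072,-0.22,0,0,255]
    - [-0.085,-0.26,0,0,255]
    - [-0.095,-0.29,0,0,255]
    - [-0.1,-0.305,0,0,255]
    - [-0.103,-0.315,0,0,255]
    - [-0.103,-0.315,0,0,255]
    - [-0.103,-0.315,0.03,0,255]
    - [-0.103,-0.315,0.07,0,255]
    - [-0.103,-0.315,0.11,0,255]
    - [-0.103,-0.315,0.15,0,255]
    - [-0.103,-0.315,0.19,0,255]
    - [-0.103,-0.315,0.215,0,255]
    - [-0.103,-0.315,0.23,0,255]
    - [-0.103,-0.315,0.235,0,255]
    - [-0.103,-0.315,0.235,0,255]

```text
t: 14.1
position: [0.5998, 0.0026, 0.2325]
tool_rot: [[-1.0, -0.001, -0.003], [-0.001, 1.0, -0.001], [0.003, -0.001, -1.0]]
contact_force: [0.6, 0.6, -2.1]
grip_width: 0.0463
```

Emit:
arm_command:
  commands:
    - [0,0,0.004,0,255]
    - [0,0,0.007,0,255]
    - [0,0,0.009,0,255]
    - [0,0,0.01,0,255]
    - [0,0,0.011,0,255]
    - [0,0,0.011,0,255]

```text
t: 14.7
position: [0.5997, 0.0024, 0.2215]
tool_rot: [[-1.0, -0.001, -0.003], [-0.001, 1.0, -0.001], [0.003, -0.001, -1.0]]
contact_force: [-0.2, -1.5, -1.2]
grip_width: 0.0462
```

Emit:
arm_command:
  commands:
    - [0,0,0.001,0,255]
    - [0,0,0.002,0,255]
    - [0,0,0.002,0,255]

```text
t: 15.0
position: [0.5998, 0.0024, 0.2199]
tool_rot: [[-1.0, -0.001, -0.002], [-0.001, 1.0, -0.001], [0.002, -0.001, -1.0]]
contact_force: [0.4, 0.3, 1.8]
grip_width: 0.0461
```

Emit:
arm_command:
  commands:
    - [0,0,0.0005,0,255]
    - [0,0,0.0005,0,100]
    - [0,0,0.0005,0,80]
    - [0,0,0.0005,0,60]
    - [0,0,0.0005,0,30]
    - [0,0,0.0005,0,0]
    - [0,0,0.0005,0,0]
    - [0,0,0.0005,0,0]
    - [0,0,0.0005,0,0]
    - [0,0,-0.02,0,0]
    - [0,0,-0.05,0,0]
    - [0,0,-0.09,0,0]
    - [0,0,-0.14,0,0]
    - [0,0,-0.19,0,0]
    - [0,0,-0.23,0,0]
    - [0,0,-0.255,0,0]
    - [0,0,-0.255,0,0]
    - [0,0,-0.255,0,0]

```text
t: 16.8
position: [0.6, 0.0028, 0.4748]
tool_rot: [[-1.0, -0.001, -0.002], [-0.001, 1.0, -0.001], [0.002, -0.001, -1.0]]
contact_force: [-0.9, -0.8, -1.0]
grip_width: 0.0854
```

Emit:
arm_command:
  commands:
    - [-0.129,0.003,0,88.6,140]
    - [-0.129,0.003,0,88.6,140]
    - [-0.129,0.003,0,88.6,140]
    - [-0.129,0.003,0,88.6,140]
    - [-0.129,0.003,0,88.6,140]
    - [-0.129,0.003,0,88.6,140]
    - [-0.129,0.003,0,88.6,140]
    - [-0.129,0.003,0,88.6,140]
    - [-0.129,0.003,0,88.6,140]
    - [-0.129,0.003,0,88.6,140]
    - [-0.129,0.003,0,88.6,140]
    - [-0.129,0.003,0,88.6,140]
    - [-0.129,0.003,0,88.6,140]

```text
t: 18.1
position: [0.7289, 0.0059, 0.4722]
tool_rot: [[-0.027, 1.0, -0.006], [1.0, 0.027, -0.001], [-0.0, -0.006, -1.0]]
contact_force: [-0.6, 0.4, -0.0]
grip_width: 0.0382
```

```bash
python3 - <<'E'
from rig import *
import cv2,numpy as np
t=capture("top")[:,:,::-1];s=capture("side")[:,:,::-1]
cv2.imwrite("pics/p1.png",np.hstack([cv2.resize(t[85:260,260:430],(400,400),interpolation=2),cv2.resize(s[150:350,190:390],(400,400),interpolation=2)]))
o=get_obs();print(o["position"],o["contact_force"],o["tool_rot"])
E
```

```text
[0.72897162 0.00588499 0.47320666] [-0.09674623 -0.5305407   0.21803296] [[-2.61692325e-02  9.99648756e-01 -4.18751081e-03]
 [ 9.99657271e-01  2.61659978e-02 -8.25398844e-04]
 [-7.15538530e-04 -4.20767568e-03 -9.99990892e-01]]
```

View pics/p1.png

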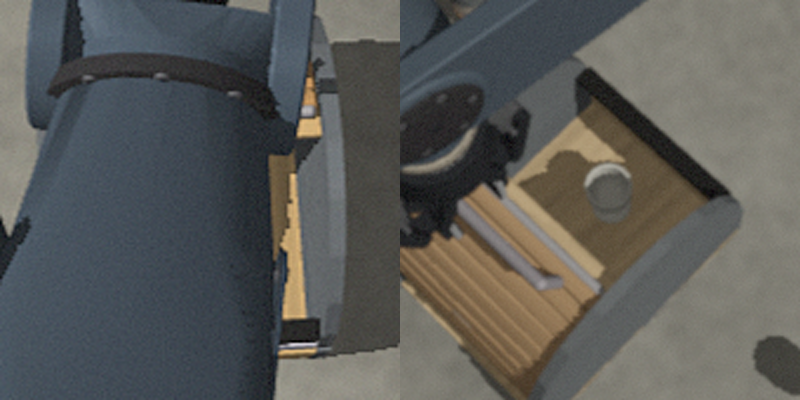

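The cup stands upright on the floor inside (side crop 608,190). I'll grip the handle again.

Emit:
arm_command:
  commands:
    - [0,0.001,0.03,0,140]
    - [0,0.001,0.06,0,140]
    - [0,0.001,0.075,0,140]
    - [0,0.001,0.083,0,140]
    - [0,0.001,0.083,0,140]
    - [0,0.001,0.083,0,140]
    - [0,0.001,0.083,0,255]
    - [0,0.001,0.083,0,255]
    - [0,0.001,0.083,0,255]
    - [0,0.001,0.083,0,255]
    - [0,0.001,0.083,0,255]
    - [0,0.001,0.083,0,255]
    - [0,0.001,0.083,0,255]

```text
t: 19.5
position: [0.73, 0.0058, 0.3917]
tool_rot: [[-0.026, 1.0, -0.001], [1.0, 0.026, -0.001], [-0.001, -0.001, -1.0]]
contact_force: [0.3, 0.9, 5.2]
grip_width: 0.0098
```

Emit:
arm_command:
  commands:
    - [0,-0.006,-0.002,0,255]
    - [0,-0.0133,-0.0044,0,255]
    - [0,-0.0218,-0.0066,0,255]
    - [0,-0.0303,-0.0084,0,255]
    - [0,-0.039,-0.0097,0,255]
    - [0,-0.0477,-0.0106,0,255]
    - [0,-0.0565,-0.0111,0,255]
    - [0,-0.0652,-0.0111,0,255]
    - [0,-0.074,-0.0107,0,255]
    - [0,-0.0826,-0.0099,0,255]
    - [0,-0.0913,-0.0086,0,255]
    - [0,-0.0998,-0.0069,0,255]
    - [0,-0.1083,-0.0048,0,255]
    - [0,-0.1167,-0.0022,0,255]
    - [0,-0.1249,0.0007,0,255]
    - [0,-0.133,0.0041,0,255]
    - [0,-0.1409,0.0079,0,255]
    - [0,-0.1486,0.012,0,255]
    - [0,-0.156,0.0166,0,255]
    - [0,-0.1633,0.0215,0,255]

```text
t: 21.5
position: [0.5678, 0.0012, 0.3732]
tool_rot: [[-0.026, 1.0, 0.007], [1.0, 0.026, -0.003], [-0.003, 0.007, -1.0]]
contact_force: [-0.1, 1.1, 12.9]
grip_width: 0.0095
```

Emit:
arm_command:
  commands:
    - [0,0,0.0,0,255]
    - [0,0,0.0,0,255]

```text
t: 21.7
position: [0.5679, 0.0012, 0.3735]
tool_rot: [[-0.026, 1.0, 0.009], [1.0, 0.026, -0.003], [-0.003, 0.009, -1.0]]
contact_force: [-0.6, 0.5, 1.9]
grip_width: 0.0099
```

```bash
python3 - <<'E'
from rig import *
import numpy as np
from scipy.optimize import least_squares
o=get_obs();print(o["position"],o["contact_force"],o["torque"])
p=o["position"]
P=np.array([(.5506,.3534),(.5717,.3703),(.7202,.3945),(.7300,.3917),(p[0],p[2])])
r=least_squares(lambda c:np.hypot(*(P-c).T)-.175,[.67,.225]);print(r.x,r.fun)
c=r.x;print([np.arctan2(b-c[1],c[0]-a) for a,b in P])
E
```

```text
[0.56790164 0.0012162  0.37351902] [-0.55145787  0.51530698  1.87436154] [ 0.03062626 -0.57811896  0.09642192]
[0.66978642 0.22729145] [-1.48121637e-03 -1.58607269e-03 -3.56858437e-04  8.81069418e-05
  3.22180104e-03]
[np.float64(0.8136102748988294), np.float64(0.9696112022566217), np.float64(1.8636298106402998), np.float64(1.9218681497303378), np.float64(0.9622516009137807)]
```

Emit:
arm_command:
  commands:
    - [0,-0.0075,0.0058,0,255]
    - [0,-0.0151,0.0119,0,255]
    - [0,-0.0215,0.0179,0,255]
    - [0,-0.0277,0.0241,0,255]
    - [0,-0.0335,0.0307,0,255]
    - [0,-0.039,0.0375,0,255]
    - [0,-0.0416,0.041,0,255]
    - [0,-0.0441,0.0446,0,255]
    - [0,-0.0456,0.0468,0,255]
    - [0,-0.047,0.0489,0,255]
    - [0,-0.047,0.0489,0,255]

```text
t: 22.8
position: [0.521, -0.0002, 0.3246]
tool_rot: [[-0.026, 1.0, 0.008], [1.0, 0.026, -0.003], [-0.003, 0.008, -1.0]]
contact_force: [-2.6, -0.6, 6.3]
grip_width: 0.0095
```

Emit:
arm_command:
  commands:
    - [0,-0.001,0.0015,0,255]
    - [0,-0.0019,0.003,0,255]
    - [0,-0.0019,0.003,0,255]

```text
t: 23.1
position: [0.5193, -0.0002, 0.3216]
tool_rot: [[-0.026, 1.0, 0.008], [1.0, 0.027, -0.003], [-0.003, 0.008, -1.0]]
contact_force: [1.1, 0.1, 3.1]
grip_width: 0.0098
```

Emit:
arm_command:
  commands:
    - [0,-0.0009,0.0015,0,255]
    - [0,-0.0018,0.003,0,255]
    - [0,-0.0018,0.003,0,255]

```text
t: 23.4
position: [0.5173, -0.0003, 0.3182]
tool_rot: [[-0.027, 1.0, 0.007], [1.0, 0.027, -0.003], [-0.003, 0.007, -1.0]]
contact_force: [0.4, 0.4, 1.3]
grip_width: 0.0098
```

Emit:
arm_command:
  commands:
    - [0,-0.0009,0.0015,0,255]
    - [0,-0.0017,0.0031,0,255]
    - [0,-0.0017,0.0031,0,255]

```text
t: 23.7
position: [0.5154, -0.0004, 0.3148]
tool_rot: [[-0.027, 1.0, 0.006], [1.0, 0.027, -0.003], [-0.003, 0.006, -1.0]]
contact_force: [-0.3, -0.9, 4.1]
grip_width: 0.0094
```

Emit:
arm_command:
  commands:
    - [0,-0.0008,0.0015,0,255]
    - [0,-0.0016,0.0031,0,255]
    - [0,-0.0016,0.0031,0,255]

```text
t: 24.0
position: [0.5136, -0.0004, 0.3117]
tool_rot: [[-0.027, 1.0, 0.006], [1.0, 0.027, -0.003], [-0.003, 0.006, -1.0]]
contact_force: [0.2, -0.9, 2.5]
grip_width: 0.0095
```

Emit:
arm_command:
  commands:
    - [0,-0.0008,0.0016,0,255]
    - [0,-0.0016,0.0031,0,255]
    - [0,-0.0016,0.0031,0,255]

```text
t: 24.3
position: [0.5119, -0.0004, 0.3086]
tool_rot: [[-0.027, 1.0, 0.006], [1.0, 0.027, -0.003], [-0.003, 0.006, -1.0]]
contact_force: [-1.9, 0.3, 4.3]
grip_width: 0.0095
```

Emit:
arm_command:
  commands:
    - [0,-0.0008,0.0016,0,255]
    - [0,-0.0015,0.0031,0,255]
    - [0,-0.0015,0.0031,0,255]

```text
t: 24.6
position: [0.5104, -0.0005, 0.3057]
tool_rot: [[-0.026, 1.0, 0.007], [1.0, 0.027, -0.003], [-0.003, 0.007, -1.0]]
contact_force: [-1.4, 0.3, 6.1]
grip_width: 0.0096
```

Emit:
arm_command:
  commands:
    - [0,0,0,0,255]
    - [0,0,0,0,255]

```text
t: 24.8
position: [0.5103, -0.0005, 0.3058]
tool_rot: [[-0.026, 1.0, 0.007], [1.0, 0.026, -0.003], [-0.003, 0.007, -1.0]]
contact_force: [-0.4, -0.2, 5.1]
grip_width: 0.0095
```

Emit:
arm_command:
  commands:
    - [0,-0.0003,0.0008,0,255]
    - [0,-0.0006,0.0015,0,255]
    - [0,-0.0006,0.0015,0,255]
    - [0,-0.0006,0.0015,0,255]

```text
t: 25.2
position: [0.5097, -0.0005, 0.3047]
tool_rot: [[-0.026, 1.0, 0.008], [1.0, 0.026, -0.003], [-0.003, 0.008, -1.0]]
contact_force: [-1.9, 0.3, 7.4]
grip_width: 0.0096
```

Emit:
arm_command:
  commands:
    - [0,-0.0003,0.0006,0,255]
    - [0,-0.0004,0.0012,0,255]
    - [0,-0.0004,0.0012,0,255]
    - [0,-0.0004,0.0012,0,255]

```text
t: 25.6
position: [0.5093, -0.0005, 0.3041]
tool_rot: [[-0.027, 1.0, 0.008], [1.0, 0.027, -0.003], [-0.004, 0.008, -1.0]]
contact_force: [-2.4, 0.5, 8.7]
grip_width: 0.0095
```

```bash
python3 - <<'E'
from rig import *
import cv2,numpy as np
F=[]
for i in range(4):
    t=capture("top")[:,:,::-1];o=get_obs();F.append(o["contact_force"])
s=capture("side")[:,:,::-1]
print(np.round(F,1),o["position"],o["torque"])
cv2.imwrite("pics/e1.png",np.hstack([cv2.resize(t[205:255,280:410],(400,400*50//130),interpolation=2),cv2.resize(s[170:270,240:370],(400,153+1)[:2],interpolation=2)[:400*50//130]]) )
cv2.imwrite("pics/e1.png",cv2.resize(s[165:275,240:380],None,fx=5.4,fy=5.4,interpolation=2))
E
```

```text
[[-3.5  0.7  7.8]
 [-2.1  0.6  8.5]
 [-2.3  1.2  8. ]
 [-2.8 -0.   9.2]] [ 5.09328172e-01 -4.72008104e-04  3.04119632e-01] [ 0.10767466 -0.32817024  0.03761859]
```

View pics/e1.png

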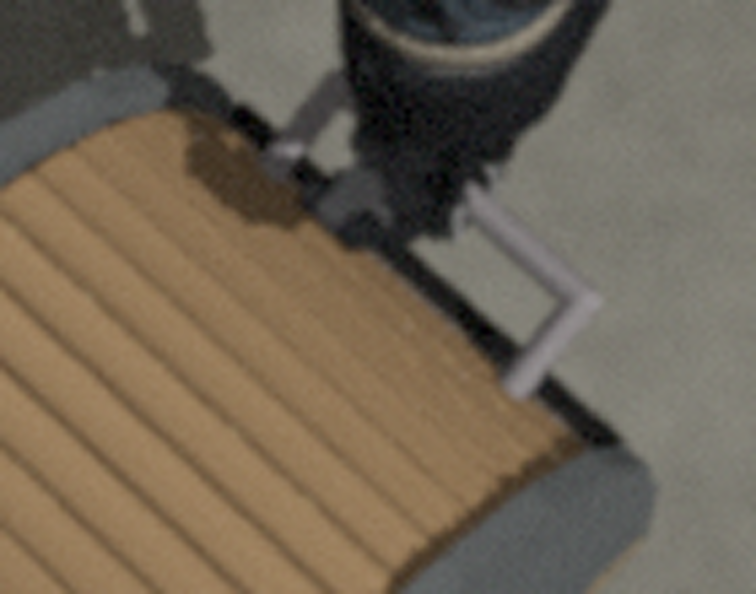

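Emit:
arm_command:
  commands:
    - [0,-0.0008,0.0008,0,255]
    - [0,-0.0014,0.0018,0,255]
    - [0,-0.0014,0.0018,0,255]
    - [0,-0.0014,0.0018,0,255]

```text
t: 26.25
position: [0.5085, -0.0005, 0.3033]
tool_rot: [[-0.026, 1.0, 0.011], [1.0, 0.026, -0.004], [-0.004, 0.011, -1.0]]
contact_force: [-1.6, 0.7, 9.8]
grip_width: 0.0095
```

```bash
cat > f.py <<'E'
from rig import *
import numpy as np
F=[]
for i in range(6): capture("top");o=get_obs();F.append(o["contact_force"])
m=np.mean(F,0);print(np.round(m,1),np.round(np.std(F,0),1),"tan",m@[.41,0,.91],"rad",m@[-.91,0,.41],o["position"])
E
python3 f.py
```

```text
[-1.5  0.8  9.8] [0.7 0.3 0.6] tan 8.277506341328536 rad 5.391034776891056 [ 5.08462404e-01 -4.52081397e-04  3.03266577e-01]
```

Emit:
arm_command:
  commands:
    - [0,-0.0004,0.0006,0,255]
    - [0,-0.0006,0.001,0,255]
    - [0,-0.0006,0.001,0,255]
    - [0,-0.0006,0.001,0,255]

```text
t: 26.95
position: [0.5081, -0.0005, 0.3032]
tool_rot: [[-0.026, 1.0, 0.013], [1.0, 0.026, -0.004], [-0.004, 0.013, -1.0]]
contact_force: [-2.2, 1.3, 11.2]
grip_width: 0.0095
```

```bash
python3 f.py
```

```text
[-2.3  0.5 10.8] [0.4 0.2 0.4] tan 8.869852037376779 rad 6.565214633832239 [ 5.08145020e-01 -4.35753593e-04  3.03165469e-01]
```

Emit:
arm_command:
  commands:
    - [0,-0.0003,0.0005,0,180]
    - [0,-0.0003,0.0005,0,180]
    - [0,-0.0003,0.0005,0,180]
    - [0,-0.0003,0.0005,0,180]
    - [0,-0.0003,0.0005,0,180]

```text
t: 27.75
position: [0.5078, -0.0005, 0.3023]
tool_rot: [[-0.026, 1.0, 0.012], [1.0, 0.026, -0.004], [-0.004, 0.012, -1.0]]
contact_force: [0.1, -0.5, 0.4]
grip_width: 0.0257
```

Emit:
arm_command:
  commands:
    - [0,0,-0.01,0,180]
    - [0,0,-0.03,0,180]
    - [0,0,-0.06,0,180]
    - [0,0,-0.1,0,180]
    - [0,-0.02,-0.14,0,180]
    - [-0.05,-0.03,-0.15,0,180]
    - [-0.1,-0.05,-0.15,0,180]
    - [-0.15,-0.05,-0.15,0,180]
    - [-0.2,-0.06,-0.15,0,180]
    - [-0.25,-0.06,-0.15,0,180]
    - [-0.3,-0.06,-0.15,0,180]
    - [-0.35,-0.06,-0.15,0,180]
    - [-0.35,-0.06,-0.15,0,180]
    - [-0.35,-0.06,-0.15,0,180]

```text
t: 29.15
position: [0.4547, -0.3528, 0.453]
tool_rot: [[-0.023, 1.0, 0.012], [1.0, 0.024, -0.003], [-0.004, 0.012, -1.0]]
contact_force: [-0.3, 0.2, -0.0]
grip_width: 0.0252
```

```bash
python3 - <<'E'
from rig import *
import cv2,numpy as np
t=capture("top")[:,:,::-1];s=capture("side")[:,:,::-1]
cv2.imwrite("pics/f1_t.png",t);cv2.imwrite("pics/f1_s.png",s)
a=cv2.resize(t[185:260,275:415],(750,402),interpolation=2)
b=cv2.resize(np.hstack([t,s]),(750,281))[:190]
cv2.imwrite("pics/f1.png",np.vstack([a,b]))
o=get_obs();print(o["position"],o["contact_force"])
E
```

```text
[ 0.45481469 -0.35016939  0.45291966] [0.28686299 0.37787632 0.13010456]
```

View pics/f1.png

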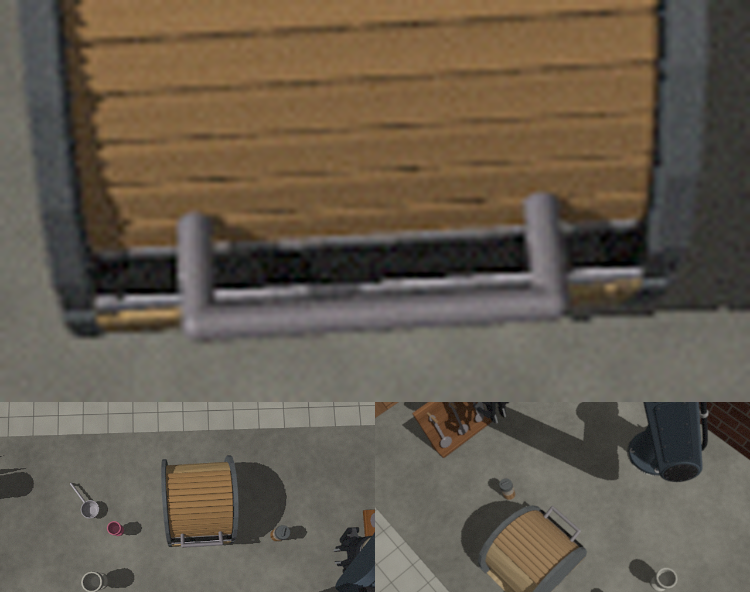

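The cover is down and the shaker, strainer and other cups stand as before. A band of the strip still shows in front of the nosing, so I'll check the geometry from the pixel lines I've read.

```bash
python3 - <<'E'
from h import *
np.set_printoptions(precision=4,suppress=True)
c=[.6700,.0041,.0254];b={"top":[-.63,.09],"side":[-.28,-.14]}
def L(P,k,o): return (np.array(P,float)+.5)/k-.5+o
def solve(lines):
    def f(w):
        r=[]
        for n,l in lines:
            t=(l[1]-l[0])/np.linalg.norm(l[1]-l[0]);N=np.array([-t[1],t[0]])
            for y in(-.07,.07): r.append((proj(n,cad(c,[w[0],y,w[1]]))[0]+b[n]-l[0])@N)
        return r
    s=least_squares(f,[-.13,.09],x_scale=.01);return s.x,np.array(s.fun)
k=750/140
print("strip front",*solve([("top",L([[112,543],[475,525]],3.5,[260,85])),("side",L([[190,70],[338,190]],2,[190,150]))]))
print("strip back ",*solve([("top",L([[115,512],[475,488]],3.5,[260,85])),("side",L([[178,88],[320,195]],2,[190,150]))]))
print("nosing now ",*solve([("top",L([[95,250],[640,225]],k,[275,185])),("side",L([[400,270],[590,440]],5.4,[240,165]))]))
print("strip front now",*solve([("top",L([[95,297],[640,268]],k,[275,185])),("side",L([[410,245],[620,440]],5.4,[240,165]))]))
print("bar now",*solve([("top",L([[195,325],[560,300]],k,[275,185])),("side",L([[470,200],[590,300]],5.4,[240,165]))]))
E
```

```text
strip front [-0.145   0.1059] [-0.105   0.1328 -1.7335  1.7104]
strip back  [-0.1264  0.1041] [ 0.5467 -0.4586 -3.0759  3.0727]
nosing now  [-0.1307  0.1198] [-0.2629  0.264  -0.1437  0.1404]
strip front now [-0.1448  0.1026] [ 0.0161 -0.0131  0.5656 -0.5464]
bar now [-0.1596  0.1464] [ 0.6112 -0.5977 -1.1164  1.0976]
```

The numbers agree. The strip top sits at z ≈ 104 mm over x −145 to −126 mm. The bar gives q ≈ 0.29, which puts the nosing's underside at about 102 mm over the strip's rear part. That matches the band still visible and a squeeze of about 2 mm. I'll hand in.

```bash
python3 -c "
from rig import *
o=get_obs();print(o['t'],o['contact_force'],o['joint_vel']);print(hand_in())"
```

```text
29.25 [0.28686299 0.37787632 0.13010456] [ 1.17034747 -0.51663272  0.835884   -0.08716658 -0.36021937 -0.11768384]
the job is handed in; nothing more can be done
None
```

I rolled the cover up to its open stop, set the small white egg cup on the caddy floor, and rolled the cover back down onto the strip. I handed in at about 29 s with the gripper clear of everything.

- **Opening:** I felt the stop at about 22 N, where the handle should be at 1.8 rad, and a picture showed the caddy wide open.
- **Cup:** I lowered it until first contact (under 2 N upward) and let go. A picture taken before closing showed it standing upright inside. It has not been seen since, because the cover is shut.
- **Seal:** Resistance at the handle rose steadily from about 3 N (plain rolling) to about 8.9 N along the roll. The upward force alone read 10.8 N, because the handle also pushed the gripper outward by about 6.6 N.
    - From these forces I estimate a squeeze of about 2 mm.
    - The picture geometry agrees: roll of about 0.29 rad, and the nosing's underside about 2 mm below the strip's free top. It is only good to a few millimetres, so the force is the real evidence.
- **One thing that looked odd:** After release, about 14 mm of the strip still shows in front of the nosing. The measured positions explain this, as the nosing rests on the rear part of the strip.
- **Bystanders:** The last picture shows the shaker, the strainer and the pink and large white cups where they were.

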